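# Light the mirror and hold up the tweezer caddy

## Robot

A 7-joint arm with a two-finger parallel gripper is mounted at the origin on the work surface. World frame = base frame: x ahead of the robot, y to its left, z up, the work surface at z = 0. Lengths are in m, angles in rad, forces in N, time in s.
With the tool pointing down it reaches from about 0.425 to 0.925 m from the base axis. Payload 6.8 kg.
Tool frame: the origin (TCP) lies midway between the tips of the shut fingers; the grasp point (between the pads) lies 19 mm behind it; z points along the fingers, x is the direction in which the jaws open and shut, and the axes are right-handed (so a half turn about z gives the same grasp; the last joint's range is limited). The gripper opens to 85 mm and grips with 20 to 120 N. Pads are 22 mm wide; open, the fingers measure 114 mm over their backs; the gripper's body (76 mm by 85 mm) begins 54 mm behind the grasp point. The pads swing forward as they close: fully open they stand 13 mm farther back than shut.
Start: joints at [1.072, 0.477, 0.022, 1.555, -0.011, 1.109, -0.083], TCP at [0.257, -0.624, 0.208] pointing down, gripper open.
Joint ranges: [-2.96, 2.96], [-0.34, 2.1], [-1.41, 1.46], [0.24, 2.44], [-1.37, 4.51], [0.17, 1.92], [-2.96, 2.96]. Speed limits (rad/s): [2.39, 2.39, 3.14, 3.14, 3.14, 3.14, 3.14].

## Interface

Orientations are given as a unit quaternion [w, x, y, z].
In Python, from station import bot, imaging, nets gives the robot as it stands. The module is installed in compiled form; this text tells all that it offers.
- The arm moves only by the tool apply_moves, never from a script. Its argument "moves" is text: rows parted by semicolons, each of 7 numbers parted by spaces: the gripper command: -1 is fully open, 1 is shut, values between are in proportion, then the shift along the tool's x, y, z normalised to -1 to 1, where 1 is 120 mm, then the turn, a rotation vector about the tool's x, y, z normalised to -1 to 1, where 1 is 4 degrees. In form: hand dx dy dz rx ry rz; .... A call has 1 to 12 rows; each row shifts and turns the commanded pose from where the row before left it, along the tool's axes as they then stand; what a row does not reach is not made up. A row lasts 1/12 s, in which the tool goes at most 41.7 mm and 7.16 degrees, less where a joint would pass 70% of its speed; a pose out of reach is approached as far as the arm can. A call with a number of a shift or a turn outside -1 to 1 is refused whole. A call with a gripper value outside its range is refused whole. The fingers move at their own pace and stop on an object; "force" is the grip in N (left out, the last holds). Time passes only in rows, so rows that do not move let the fingers close. It gives the time, the measured TCP pose, the force and the opening at its end, in the units of the state.
- bot.get_obs(): the state, without advancing time (a new reading comes with each control period).
- imaging.read_camera(name): name is "side" or "top" or "wrist"; returns a dict with "image" (400x640x3 uint8, red, green, blue), "fx", "fy", "cx", "cy" (pixels), "view" (4x4, takes a point from world to camera coordinates); the wrist camera has in their place "mount" (4x4, takes a point from camera to tool coordinates, whose origin is the TCP and whose axes are the tool frame's). Camera axes: x right, y down, z forward; pixel columns grow to the right and rows downward; lengths in m; the calibration is good to about 2 mm. The wrist camera is an equidistant fisheye: a pixel r from the principal point sees the ray r / f radians off the axis. A picture is of the moment at which its call begins: read the wrist's pose just before it. There is no depth.
- bot.hand_in(): hands the job in, once; it reports no verdict.
Trained networks look in a picture, given as the dict that the camera call returned (one of the last four; its "shot" number tells which), for a name from the list of things; names that differ only in an ending like _2 or _b are one class to them, and where a whole thing is asked for, a point or a joint stands for the part that bears it (a point fixed in the world has none). Each returns a list of dicts, best first, with "score" (0 to 1); they miss things now and then, are a little off and sometimes report something else, mostly with a low value. They report only what shows in the picture. A call takes as long as a camera call. They do not tell look-alikes from the thing itself.
- nets.spot_in(picture, name): "rect" ([left, top, right, bottom] in pixels, round what is visible of it).
- nets.outline_of(picture, name): "region" (400x640 bool, what is visible of it) and "rect" ([left, top, right, bottom] in pixels, round what is visible of it).
- nets.spot_point(picture, name): "location" ([column, row] in pixels: a listed point, or the origin of a listed thing).
The state is a dict: "t": time; "q": joint angles; "joint_vel": joint speeds; "joint_torque": joint torques, N m; "eef_pos": TCP position; "tool_rot": TCP orientation; "contact_force": force on the tool from outside, world axes, zero at the start; "torque": the same for the moment, N m; "gripper_width": opening from 0.0 (shut) to 1.0 (fully open).
Only numpy, scipy, OpenCV 4.12 (cv2) and the standard library are available. Lean on these libraries where they do the work, as an engineer would, in place of code of your own. Each camera call takes 0.05 s, during which the arm holds its last target.

## Task

Set the mirror light for grooming on the black panel: press the white button, then the blue one, then the yellow one, each fully down and one at a time, letting each spring back up. Then take the steel tweezer caddy by its raised bar, lift it straight up about 15 cm clear of the vanity and finish while still holding it there, steady and level, with both tweezers lying in it. Leave the toothbrush stand, the amber dropper bottle and the demister toggle switch as they are.

Things in the scene. Friction and masses are not known exactly. Their poses are not given: they have to be found in the camera images.
- panel: Fixed black control panel lying on the vanity, 90 (its x) x 190 (its y) x 12 mm high; origin at the centre of its underside. The three buttons stand in a row along its y axis, 58 mm apart, the middle one at its centre; which colour stands where varies.
- btn_white_top (a point): Centre of the top face of the white push button (28 mm diameter, standing 6 mm proud of a dark 44 mm round housing; its top at rest is 34 mm above the vanity).
- btn_blue_top (a point): Centre of the top face of the blue push button (28 mm diameter, standing 6 mm proud of a dark 44 mm round housing; its top at rest is 34 mm above the vanity).
- btn_yellow_top (a point): Centre of the top face of the yellow push button (28 mm diameter, standing 6 mm proud of a dark 44 mm round housing; its top at rest is 34 mm above the vanity).
- btn_white (a joint): Travel of the white button: 0 up, 0.006 m fully down; counts as pressed beyond 0.0045 m and as released below 0.0015 m. A spring returns it; fully down takes about 5 N.
- btn_blue (a joint): Travel of the blue button: 0 up, 0.006 m fully down; counts as pressed beyond 0.0045 m and as released below 0.0015 m. A spring returns it; fully down takes about 5 N.
- btn_yellow (a joint): Travel of the yellow button: 0 up, 0.006 m fully down; counts as pressed beyond 0.0045 m and as released below 0.0015 m. A spring returns it; fully down takes about 5 N.
- caddy: Loose steel caddy on the vanity: open tray 180 (its x) x 110 (y) x 14 mm high, 3 mm walls and floor; a dark carrying bar along its x over its middle, 84 long, 12 thick (y), 16 high, 74 to 90 mm above the underside, on two posts at x = +-37 mm. Origin: centre of the underside, z up. 0.25-0.5 kg, balanced about its middle.
- tweezers_a: Loose all-silver tweezers, 98 x 13 x 5 mm, 25 g, lying lengthwise on the tray floor on the caddy's +y side of the bar. Origin on the underside about mid-length, x towards the tips.
- tweezers_b: Loose tweezers with brass-coloured tips, same size and mass, lying on the tray floor on the caddy's -y side. Origin and axes as for the silver pair.
- brush_stand: Bystander: loose sage-green ceramic twin-cup toothbrush stand, 75 (x) x 150 (y) mm, cups to 105 mm, two toothbrushes rising to 195 mm; origin at the centre of its underside, z up.
- dropper: Bystander: loose closed amber glass dropper bottle, 36 mm diameter, 96 mm high with its black dropper; origin at the centre of its underside, z up.
- toggle_base: Bystander: fixed steel block of the chrome demister toggle, footprint about 70 (x) x 50 (y) mm; its 45 mm lever leans towards its -x and reaches about 75 mm above the vanity. Origin at the centre of its underside.
- toggle (a joint): Angle of the demister toggle's lever: 0 as it stands (off), grows as it swings over towards its +x.
Mind the look-alikes: they are no part of the job. Leave any pink or turquoise look-alike of the caddy alone.

How it is judged:
By the outcome, as a careful person would: the job done as asked, in the order asked, and still so for the second after the job is handed in, while the arm keeps its last pose, push and grip.
It also fails if it takes over 56 s, if anything falls off the work surface, if the arm or the gripper's body presses on something with over 40 N, if the wrist force passes 120 N, or if a joint passes its speed limit or range.

## Working session

There is one attempt and no reset: what is moved stays moved. The work goes in short steps, Python scripts to look and compute and a tool call to move; the robot and the scene stay as the last step left them, time stands still between calls to the robot, and variables do not carry over. Pictures are saved under pics/ and viewed, and the job is handed in when it is done.

Besides the shell and the picture viewer there is one more tool, called after "Call:" by a JSON object that holds its "name" and its "arguments", one argument or row to a line. apply_moves: Moves the arm, as the interface text tells. Scaled input: -1 to 1 covers 120 mm each way for a shift and 4 degrees each way for a turn. Its arguments: {"type":"object","properties":{"moves":{"type":"string"},"force":{"type":"number"}},"required":["moves"]}

```bash
mkdir -p pics; cat > h.py <<'E'
import numpy as np, cv2
from station import bot, imaging, nets
from scipy.spatial.transform import Rotation as R
def save(n,img,s=1.0,box=None):
    im=img[:,:,::-1]
    if box: im=im[box[1]:box[3],box[0]:box[2]]
    if s!=1: im=cv2.resize(im,None,fx=s,fy=s,interpolation=cv2.INTER_CUBIC)
    cv2.imwrite('pics/%s.png'%n,im)
def toz(p,uv,z):
    V=np.array(p['view']);Rm=V[:3,:3];t=V[:3,3]
    c=-Rm.T@t; d=Rm.T@np.array([(uv[0]-p['cx'])/p['fx'],(uv[1]-p['cy'])/p['fy'],1])
    return c+d*(z-c[2])/d[2]
def proj(p,X):
    V=np.array(p['view']);x=V[:3,:3]@np.array(X)+V[:3,3]
    return np.array([p['fx']*x[0]/x[2]+p['cx'],p['fy']*x[1]/x[2]+p['cy']])
E
cat > a.py <<'E'
from h import *
np.set_printoptions(precision=4,suppress=True)
o=bot.get_obs();print(o)
Z={'btn_white_top':.034,'btn_blue_top':.034,'btn_yellow_top':.034}
for c in ['top','side']:
    p=imaging.read_camera(c);save(c+'0',p['image'],1.25)
    V=np.array(p['view']);print(c,-V[:3,:3].T@V[:3,3])
    for n in ['btn_white_top','btn_blue_top','btn_yellow_top','panel','caddy','brush_stand','dropper','toggle_base','tweezers_a','tweezers_b']:
        for r in nets.spot_point(p,n)[:3]:
            print(c,n,round(r['score'],2),np.round(r['location'],1),toz(p,r['location'],Z.get(n,0))[:2])
print(bot.get_obs()['t'])
E
python3 a.py
```

```text
{'t': 0.0, 'q': array([ 1.072 ,  0.4778,  0.0223,  1.5564, -0.0115,  1.1093, -0.0831]), 'joint_vel': array([ 0.0009,  0.0002, -0.0001, -0.0023, -0.0004, -0.0006,  0.0009]), 'joint_torque': array([ -0.0006, -59.6466,   1.6075, -28.1207,   0.0124,   0.0094,
        -0.    ]), 'eef_pos': array([ 0.2568, -0.6236,  0.2072]), 'tool_rot': array([-0.0004,  0.8309, -0.5564, -0.0008]), 'contact_force': array([ 0.56  , -0.3797, -0.4955]), 'torque': array([ 0.0101, -0.0096,  0.0256]), 'gripper_width': 1.0006640900504233}
top [ 0.3259 -0.0402  0.9588]
top btn_white_top 0.55 [193.5 220.6] [0.517  0.2325]
top btn_blue_top 0.49 [220.6 222.5] [0.5049 0.1714]
top btn_yellow_top 0.51 [171.4 217.3] [0.5308 0.2822]
top btn_yellow_top 0.18 [190.4 130.6] [0.7367 0.2272]
top panel 0.64 [200.6 221.6] [0.5195 0.226 ]
top caddy 0.8 [390.5 217.4] [ 0.4739 -0.2227]
top caddy 0.78 [440.6 310.9] [ 0.2467 -0.3018]
top caddy 0.76 [462.3 175.4] [ 0.555 -0.413]
top brush_stand 0.71 [302.4  95.5] [ 0.8119 -0.0501]
top dropper 0.51 [315.  237.6] [ 0.4482 -0.0385]
top toggle_base 0.84 [190.9 131.1] [0.7503 0.2358]
top to
[... 304 characters left out ...]
45 [297.3 263.6] [0.5229 0.2156]
side btn_blue_top 0.4 [310.5 254.9] [0.4968 0.1783]
side btn_yellow_top 0.45 [342.3 190.2] [ 0.4501 -0.1568]
side btn_yellow_top 0.43 [284.5 281. ] [0.5405 0.2816]
side panel 0.64 [296.6 281. ] [0.5221 0.2389]
side caddy 0.95 [410.6 179. ] [ 0.2362 -0.3167]
side caddy 0.94 [319.3 161.8] [ 0.5591 -0.4239]
side caddy 0.83 [337.6 189.6] [ 0.4713 -0.221 ]
side brush_stand 0.81 [220.  207.1] [ 0.8178 -0.0773]
side dropper 0.74 [337.  222.4] [ 0.453  -0.0267]
side dropper 0.51 [223.  210.8] [ 0.8016 -0.057 ]
side toggle_base 0.82 [205. 277.] [0.7467 0.2481]
side tweezers_a 0.49 [340.1 193.1] [ 0.461  -0.1987]
side tweezers_b 0.49 [340.1 193.1] [ 0.461  -0.1987]
1.1
```

View pics/top0.png

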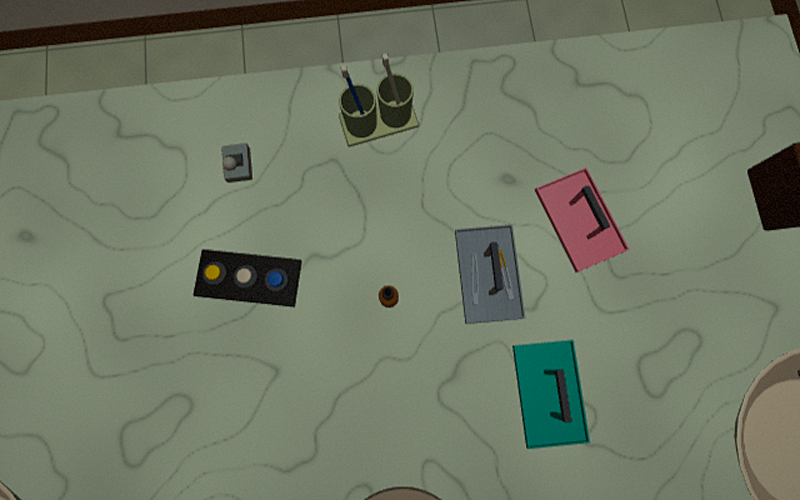

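View pics/side0.png

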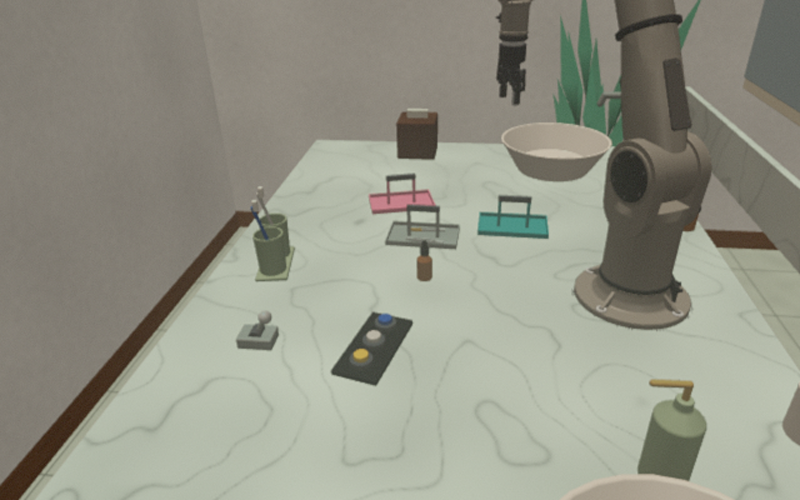

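The top view shows the panel at about (198,222) in original pixels, with yellow, white and blue from left to right. There are three caddies: steel at (391,219) holding the tweezers, pink at (465,176) and turquoise at (441,314). I choose the steel one by its description and will check it in a close crop.

```bash
cat > b.py <<'E'
from h import *
np.set_printoptions(precision=4,suppress=True)
p=imaging.read_camera('top');s=imaging.read_camera('side')
a=cv2.resize(p['image'][170:270,340:440],(400,400),interpolation=cv2.INTER_CUBIC)
b=cv2.resize(p['image'][180:260,140:250],(400,291),interpolation=cv2.INTER_CUBIC)
b=np.vstack([b,np.zeros((109,400,3),np.uint8)])
save('crop1',np.hstack([a,b]))
save('crop2',s['image'],4,(250,150,450,300))
for q,c in((p,'top'),(s,'side')):
    hsv=cv2.cvtColor(q['image'],cv2.COLOR_RGB2HSV)
    l,t,r,bb=[int(v) for v in nets.spot_in(q,'panel')[0]['rect']]
    print(c,'panel',l,t,r,bb)
    H=hsv[t:bb,l:r]
    for n,lo,hi in(('yellow',(18,120,110),(35,255,255)),('blue',(100,110,70),(125,255,255)),('white',(0,0,130),(180,90,255))):
        m=cv2.inRange(H,lo,hi)
        k,lab,st,ce=cv2.connectedComponentsWithStats(m)
        ii=[i for i in range(1,k) if st[i,4]>15 and abs(ce[i][0]-(r-l)/2)<.45*(r-l)]
        for i in ii:
            # keep comps not touching border
            x,y,w,h,A=st[i]
            if x==0 or y==0 or x+w==r-l or y+h==bb-t: continue
            uv=ce[i]+[l,t]; print(c,n,A,uv,toz(q,uv,.034)[:2])
    # outline of caddy
    for rr in nets.outline_of(q,'caddy'):
        m=rr['region'].astype(np.uint8); 
        print(c,'caddy',round(rr['score'],2),np.round(rr['rect']),q['image'][rr['region']].mean(0))
        box=cv2.boxPoints(cv2.minAreaRect(cv2.findContours(m,0,2)[0][0]))
        print([toz(q,u,.007)[:2] for u in box])
E
python3 b.py
```

```text
top panel 155 197 241 244
top yellow 101 [169.6139 217.1683] [0.5317 0.2862]
top blue 108 [219.6389 222.6389] [0.5049 0.1736]
top white 83 [194.6145 219.7349] [0.5186 0.2299]
top caddy 0.78 [364. 180. 420. 259.] [79.3735 86.965  89.1193]
[array([ 0.5635, -0.1679]), array([ 0.5637, -0.2852]), array([ 0.3799, -0.2759]), array([ 0.3803, -0.1631])]
top caddy 0.75 [426. 134. 506. 218.] [130.1904  73.2074  81.1068]
[array([ 0.6256, -0.3349]), array([ 0.6676, -0.4503]), array([ 0.4834, -0.498 ]), array([ 0.4451, -0.3862])]
top caddy 0.63 [412. 272. 472. 358.] [ 6.2748 92.8494 80.4496]
[array([ 0.3346, -0.2432]), array([ 0.3347, -0.3643]), array([ 0.1482, -0.3524]), array([ 0.1488, -0.2363])]
top caddy 0.55 [270.  41. 334. 115.] [60.3282 64.8056 45.6813]
[array([0.9362, 0.042 ]), array([ 0.9597, -0.1206]), array([ 0.7794, -0.1369]), array([0.7584, 0.0203])]
side panel 263 250 326 309
side yellow 85 [288.2    283.0353] [0.5308 0.2876]
side blue 44 [307.5227 253.9318] [0.5047 0.1751]
side white 75 [298.4133 267.6133] [0.5176 0.2304]
side caddy 0.88 [309. 163. 369. 198.] [120.5456 123.3779 111.7917]
[array([ 0.5568, -0.1627]), array([ 0.5887, -0.4124]), array([ 0.3815, -0.4001]), array([ 0.377 , -0.1569])]
side caddy 0.78 [384. 156. 440. 192.] [ 80.4008 125.8539 114.2148]
[array([ 0.3318, -0.2371]), array([ 0.3295, -0.498 ]), array([ 0.1267, -0.4838]), array([ 0.1551, -0.2298])]
side caddy 0.66 [293. 138. 344. 172.] [159.076  115.3005 117.2007]
[array([ 0.6867, -0.5949]), array([ 0.4896, -0.6543]), array([ 0.4554, -0.3762]), array([ 0.6274, -0.3278])]
```

```bash
ls pics
```

```text
crop1.png
crop2.png
side0.png
top0.png
```

View pics/crop1.png

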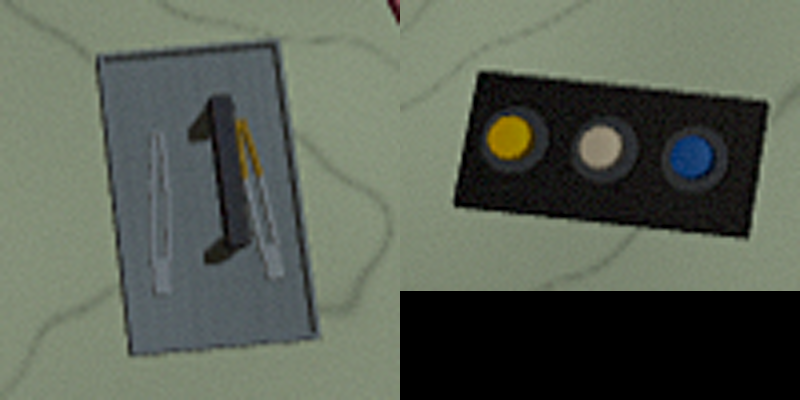

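View pics/crop2.png

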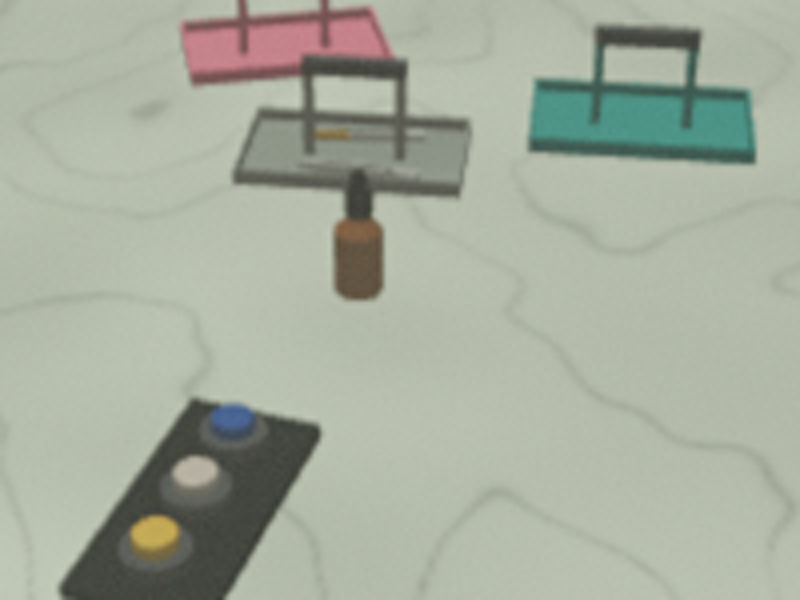

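The crop confirms the steel caddy at (391,219), with the silver tweezers on its left side and the brass-tipped pair on its right. The pink and turquoise caddies are empty look-alikes. Next I fit the bar pose and work out the tool axes.

```bash
cat > c.py <<'E'
from h import *
np.set_printoptions(precision=4,suppress=True)
p=imaging.read_camera('top');s=imaging.read_camera('side')
f=lambda x,y:(340+x/4-.375,170+y/4-.375)
g=lambda x,y:(250+x/4-.375,150+y/4-.375)
c=[toz(p,f(*u),.014)[:2] for u in((97,56),(277,42),(318,337),(131,354))];print(c,np.mean(c,0))
for i,j in((3,0),(2,1)): d=c[j]-c[i];print('ang x',np.degrees(np.arctan2(d[1],d[0])),np.linalg.norm(d))
b=[toz(p,f(*u),.09)[:2] for u in((221,97),(237,243))];print('bar top',b,np.mean(b,0),np.linalg.norm(b[0]-b[1]),np.degrees(np.arctan2(*(b[0]-b[1])[::-1])))
b=[toz(s,g(*u),.082)[:2] for u in((303,67),(406,69))];print('bar side (front face)',b,np.mean(b,0),np.degrees(np.arctan2(*(b[0]-b[1])[::-1])))
o=bot.get_obs();Rm=R.from_quat(np.roll(o['tool_rot'],-1)).as_matrix();print(Rm,o['eef_pos'],o['t'])
E
python3 c.py
```

```text
[array([ 0.5605, -0.1698]), array([ 0.5558, -0.2781]), array([ 0.3793, -0.2721]), array([ 0.3831, -0.1637])] [ 0.4697 -0.2209]
ang x -1.9766718934046954 0.1775309202596365
ang x -1.9239282886181899 0.17657312423391508
bar top [array([ 0.5104, -0.2233]), array([ 0.4299, -0.219 ])] [ 0.4701 -0.2212] 0.08059427667204541 -3.0925701712183975
bar side (front face) [array([ 0.5095, -0.22  ]), array([ 0.4286, -0.2234])] [ 0.4691 -0.2217] 2.389838756349914
[[ 0.3809 -0.9246  0.    ]
 [-0.9246 -0.3809  0.    ]
 [-0.     -0.     -1.    ]] [ 0.2571 -0.6241  0.2082] 1.5
```

Call:
{"name": "apply_moves", "arguments": {
  "moves": "1 0 0 0 0 0 1;1 0 0 0 0 0 1;1 0 0 0 0 0 1;1 0 0 0 0 0 1;1 0 0 0 0 0 1;1 0 0 0 0 0 1;1 0 0 0 0 0 0.1;1 -0.25 -0.175 0 0 0 0;1 -0.25 -0.175 0 0 0 0;1 -0.25 -0.175 0 0 0 0;1 -0.25 -0.175 0 0 0 0;1 -0.25 -0.175 0 0 0 0",
  "force": 60
}}

```text
t: 2.5
eef_pos: [0.3681, -0.4765, 0.2084]
tool_rot: [-0.0, -0.695, 0.719, -0.0]
contact_force: [1.4, 0.3, -0.8]
gripper_width: 0.001
```

Call:
{"name": "apply_moves", "arguments": {
  "moves": "1 -0.25 -0.175 0 0 0 0;1 -0.25 -0.175 0 0 0 0;1 -0.25 -0.175 0 0 0 0;1 -0.25 -0.175 0 0 0 0;1 -0.25 -0.175 0 0 0 0;1 -0.25 -0.175 0 0 0 0;1 0 0 0 0 0 0"
}}

```text
t: 3.08
eef_pos: [0.5053, -0.2938, 0.2085]
tool_rot: [0.003, -0.699, 0.715, 0.0]
contact_force: [1.2, 0.1, -0.3]
gripper_width: -0.0
```

Call:
{"name": "apply_moves", "arguments": {
  "moves": "1 -0.335 0 0 0 0 0;1 -0.335 0 0 0 0 0;1 -0.335 0 0 0 0 0;1 -0.335 0 0 0 0 0;1 -0.335 0 0 0 0 0;1 -0.335 0 0 0 0 0;1 -0.335 0 0 0 0 0;1 -0.335 0 0 0 0 0;1 -0.335 0 0 0 0 0;1 -0.335 0 0 0 0 0;1 -0.335 0 0 0 0 0;1 -0.335 0 0 0 0 0"
}}

```text
t: 4.08
eef_pos: [0.5165, 0.1813, 0.2085]
tool_rot: [0.0, -0.695, 0.719, -0.0]
contact_force: [0.2, 0.3, -0.3]
gripper_width: 0.001
```

Call:
{"name": "apply_moves", "arguments": {
  "moves": "1 -0.335 0.04 0 0 0 0;1 0 0 0.34 0 0 0;1 0 0 0.34 0 0 0;1 0 0 0.34 0 0 0;1 0 0 0.1 0 0 0;1 0 0 0 0 0 0;1 0 0 0 0 0 0;1 0 0 0 0 0 0"
}}

```text
t: 4.75
eef_pos: [0.515, 0.2208, 0.0762]
tool_rot: [0.002, -0.695, 0.719, -0.001]
contact_force: [-0.2, -0.0, 1.0]
gripper_width: 0.001
```

```bash
cat > d.py <<'E'
from h import *
import sys
np.set_printoptions(precision=4,suppress=True)
o=bot.get_obs();print(o['t'],o['eef_pos'],o['tool_rot'],o['contact_force'])
p=imaging.read_camera('side');t=imaging.read_camera('top');w=imaging.read_camera('wrist')
a=cv2.resize(p['image'][210:320,240:360],(400,367));b=cv2.resize(t['image'][170:270,140:250],(400,367))
save(sys.argv[1],np.hstack([a,b])); save(sys.argv[1]+'w',w['image'])
E
python3 d.py w1
```

```text
4.75 [0.515  0.2208 0.0762] [ 0.0019 -0.6946  0.7194 -0.0006] [-0.1669 -0.0184  1.0199]
```

View pics/w1.png

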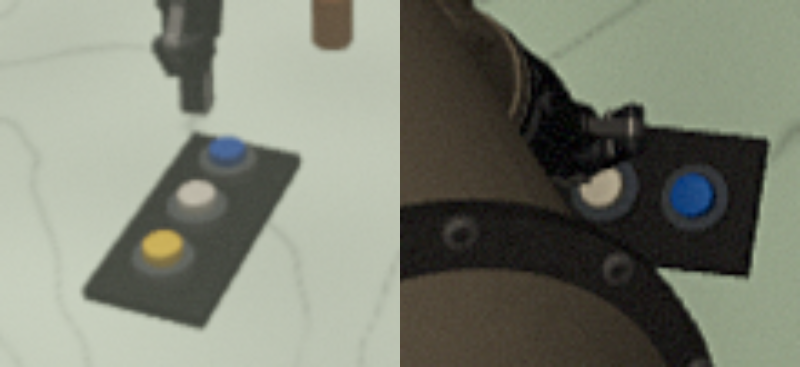

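View pics/w1w.png

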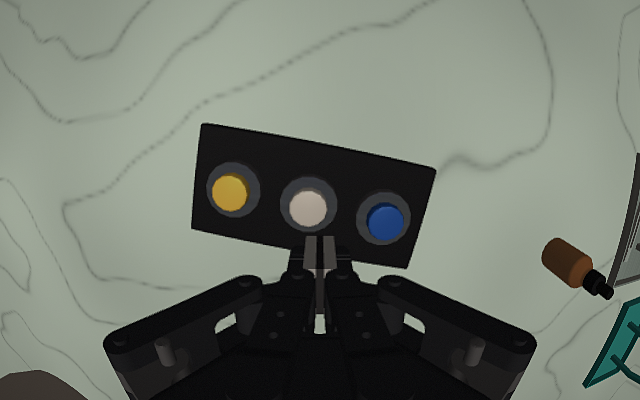

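The wrist view shows yellow (230,193), white (308,208) and blue (386,222), with the closed tips at (320,240). I'll refine the button positions from this view.

```bash
cat >> h.py <<'E'
def wray(w,o,uv,z):
    Rm=R.from_quat(np.roll(o['tool_rot'],-1)).as_matrix()
    d=np.array([uv[0]-w['cx'],uv[1]-w['cy']]);r=np.linalg.norm(d);th=r/w['fx']
    v=np.array([*(np.sin(th)*d/max(r,1e-9)),np.cos(th)])
    M=np.array(w['mount']);c=Rm@M[:3,3]+o['eef_pos'];D=Rm@M[:3,:3]@v
    return c+D*(z-c[2])/D[2]
E
cat > e.py <<'E'
from h import *
np.set_printoptions(precision=4,suppress=True)
o=bot.get_obs();w=imaging.read_camera('wrist');print(o['t'],o['eef_pos'],o['tool_rot'],o['contact_force'])
hsv=cv2.cvtColor(w['image'],cv2.COLOR_RGB2HSV)
sub=np.zeros((400,640),np.uint8);sub[130:265,200:435]=255
for n,lo,hi in(('yellow',(15,120,110),(35,255,255)),('blue',(100,110,60),(125,255,255)),('white',(0,0,130),(25,80,255))):
    m=cv2.inRange(hsv,lo,hi)&sub
    k,lab,st,ce=cv2.connectedComponentsWithStats(m)
    for i in range(1,k):
        if 600<st[i,4]<2500: print(n,st[i],ce[i],wray(w,o,ce[i],.034)[:2])
E
python3 e.py
```

```text
4.9 [0.5147 0.2206 0.0761] [ 0.0019 -0.6945  0.7195 -0.0007] [ 0.64   -0.2902 -0.1913]
yellow [212 175  35  36 975] [228.6297 192.4964] [0.5311 0.2849]
blue [ 368  203   36   37 1008] [385.4087 221.7222] [0.5054 0.1733]
white [ 290  191   36   35 1003] [307.4018 207.8425] [0.5179 0.2291]
```

Call:
{"name": "apply_moves", "arguments": {
  "moves": "1 -0.073 -0.024 0 0 0 0;1 0 0 0.15 0 0 0;1 0 0 0.15 0 0 0;1 0 0 0 0 0 0;1 0 0 0 0 0 0;1 0 0 0 0 0 0"
}}

```text
t: 5.45
eef_pos: [0.5169, 0.2293, 0.0387]
tool_rot: [0.001, -0.695, 0.719, -0.0]
contact_force: [-0.4, -0.1, -0.3]
gripper_width: 0.001
```

Call:
{"name": "apply_moves", "arguments": {
  "moves": "1 0 0 0.03 0 0 0;1 0 0 0.03 0 0 0;1 0 0 0.03 0 0 0;1 0 0 0.017 0 0 0;1 0 0 0 0 0 0;1 0 0 0 0 0 0;1 0 0 0 0 0 0;1 0 0 0 0 0 0"
}}

```text
t: 6.12
eef_pos: [0.5164, 0.2287, 0.0251]
tool_rot: [0.0, -0.695, 0.719, -0.0]
contact_force: [-0.1, 0.1, 0.6]
gripper_width: 0.003
```

```bash
python3 d.py w2
```

```text
6.1167 [0.5164 0.2287 0.0251] [ 0.0001 -0.6946  0.7194 -0.    ] [-0.0541  0.1246  0.5992]
```

View pics/w2.png

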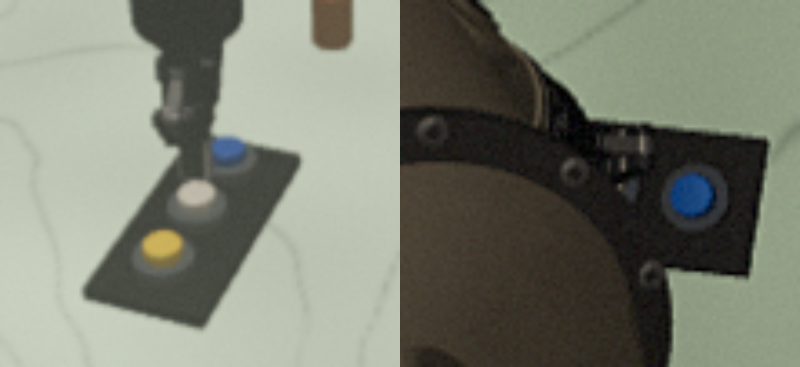

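View pics/w2w.png

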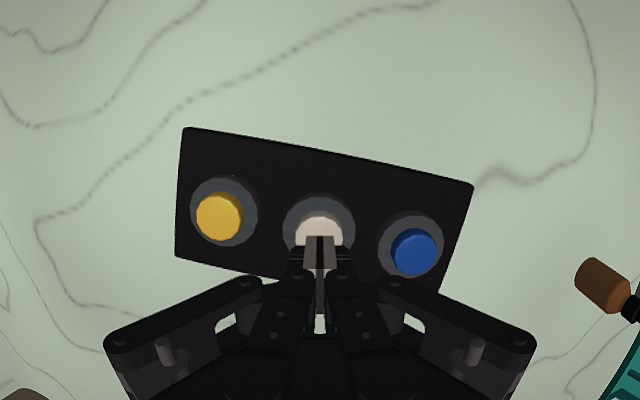

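```bash
cat >> h.py <<'E'
def wproj(w,o,X):
    Rm=R.from_quat(np.roll(o['tool_rot'],-1)).as_matrix();M=np.array(w['mount'])
    x=Rm.T@(np.array(X)-o['eef_pos']);x=M[:3,:3].T@(x-M[:3,3])
    th=np.arctan2(np.hypot(x[0],x[1]),x[2]);return np.array([w['cx'],w['cy']])+w['fx']*th*x[:2]/max(np.hypot(x[0],x[1]),1e-9)
E
cat > f.py <<'E'
from h import *
np.set_printoptions(precision=4,suppress=True)
o=bot.get_obs();w=imaging.read_camera('wrist');s=imaging.read_camera('side')
print('mount',w['mount'],w['fx'],w['cx'],w['cy'])
def circ(c,r,z,n=40):
    a=np.linspace(0,2*np.pi,n);return [np.array([c[0]+r*np.cos(t),c[1]+r*np.sin(t),z]) for t in a]
W=w['image'].copy();S=s['image'].copy()
W=cv2.resize(W,None,fx=3,fy=3,interpolation=2);S=cv2.resize(S,None,fx=5,fy=5,interpolation=2)
B={'y':(.531,.2855),'w':(.518,.2295),'b':(.505,.1735)}
for k,c in B.items():
    for z,col,r in((.034,(255,0,0),.014),(.028,(0,255,0),.014),(.028,(0,255,255),.022)):
        pw=np.array([wproj(w,o,X)*3+1 for X in circ(c,r,z)]).astype(int);cv2.polylines(W,[pw],True,col,1)
        ps=np.array([proj(s,X)*5+2 for X in circ(c,r,z)]).astype(int);cv2.polylines(S,[ps],True,col,1)
for img,u in((W,wproj(w,o,o['eef_pos'])*3+1),(S,proj(s,o['eef_pos'])*5+2)):
    cv2.drawMarker(img,tuple(int(v) for v in u),(255,0,255),0,14,1)
print(wproj(w,o,o['eef_pos']),proj(s,o['eef_pos']))
a=W[480:880,500:1420][:, :];a=a[:,60:860]
b=S[1150:1550,1250:2050]
import sys
save(sys.argv[1]+'a',a);save(sys.argv[1]+'b',b)
print(o['t'],o['eef_pos'],o['contact_force'],o['torque'],o['joint_torque'])
E
python3 f.py w3
```

```text
mount [[ 1.      0.      0.     -0.    ]
 [-0.      0.9626  0.271  -0.0683]
 [-0.     -0.271   0.9626 -0.1652]
 [ 0.      0.      0.      1.    ]] 309.70691628693146 319.4304534103206 198.0473457317028
[319.4626 234.4555] [299.2085 270.1612]
6.2667 [0.5164 0.2287 0.0251] [-0.0844 -0.1267  0.0146] [0.0029 0.0014 0.0082] [ -0.0014 -54.6167  -2.5768 -19.1408   0.0085   0.0007   0.0001]
```

View pics/w3a.png

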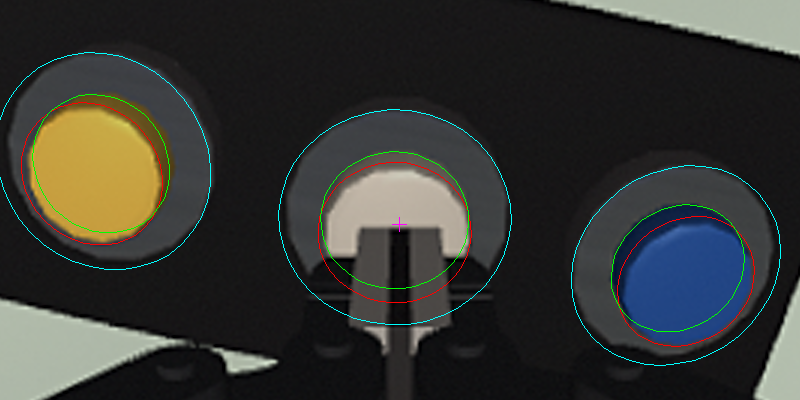

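View pics/w3b.png

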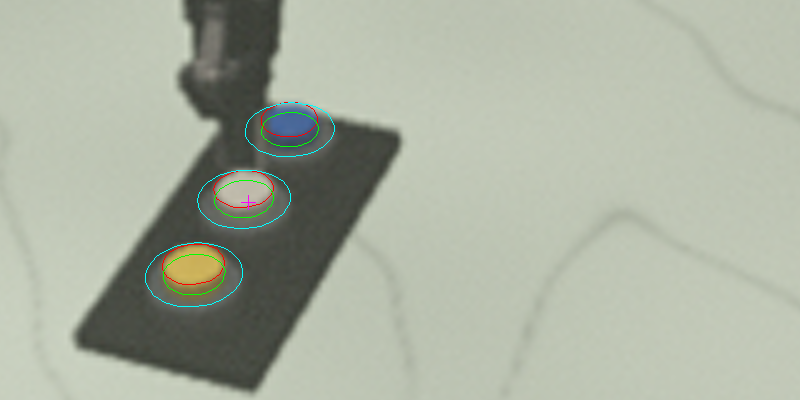

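The button is still up. The side view puts the real tip well above where `eef_pos` says it is, and there is no contact force. I'll quantify the offset before going further.

```bash
cat > g.py <<'E'
from h import *
from scipy.optimize import least_squares
np.set_printoptions(precision=4,suppress=True)
o=bot.get_obs();w=imaging.read_camera('wrist');s=imaging.read_camera('side')
hsv=cv2.cvtColor(w['image'],cv2.COLOR_RGB2HSV)
P={}
sub=np.zeros((400,640),np.uint8);sub[130:300,180:480]=255
for n,lo,hi in(('yellow',(15,120,150),(35,255,255)),('blue',(100,110,90),(125,255,255))):
    m=cv2.inRange(hsv,lo,hi)&sub
    k,lab,st,ce=cv2.connectedComponentsWithStats(m);i=1+st[1:,4].argmax();P[n]=ce[i];print(n,st[i],ce[i])
K=[('yellow',(.5313,.2868,.034)),('blue',(.5049,.1743,.034))]
def f(d):
    oo=dict(o);oo['eef_pos']=o['eef_pos']+d
    return np.concatenate([wproj(w,oo,X)-P[n] for n,X in K])
r=least_squares(f,[0,0,0]);print('eef offset by wrist',r.x,r.fun)
print('side tcp',proj(s,o['eef_pos']))
for dz in(.005,.01,.015,.02,.025):print(dz,proj(s,o['eef_pos']+[0,0,dz]))
print('w1 tcp side',proj(s,[.515,.2208,.0762]))
save('w4',s['image'],10,(270,220,330,280))
E
python3 g.py
```

```text
yellow [ 197  196   43   45 1481] [217.5773 217.7164]
blue [ 394  234   43   41 1340] [415.4612 254.1   ]
eef offset by wrist [0.0007 0.0014 0.0017] [-0.0277  0.1314  0.0213 -0.1384]
side tcp [299.2332 270.1697]
0.005 [299.1347 268.5027]
0.01 [299.0357 266.8281]
0.015 [298.9363 265.1458]
0.02 [298.8364 263.4557]
0.025 [298.7361 261.7578]
w1 tcp side [299.3605 250.7703]
```

View pics/w4.png

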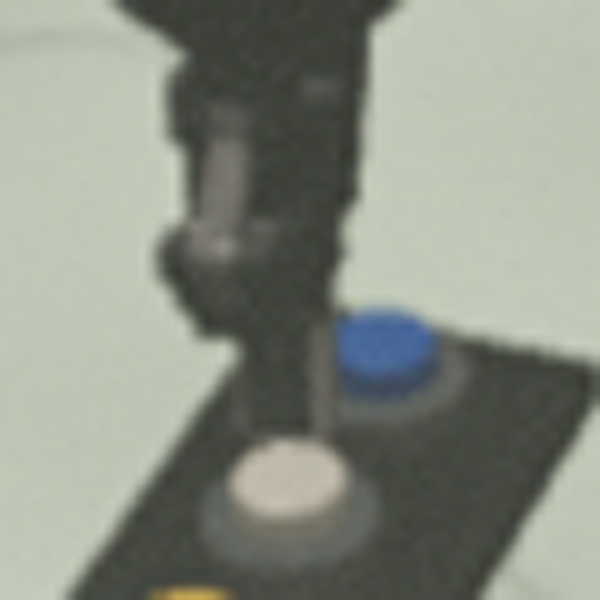

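The wrist fit confirms `eef_pos` to about 2 mm. In the side view, though, the finger ends at row 263.5 instead of 270, so the real tip is about 20 mm above the reported point. I'll descend in small guarded steps.

Call:
{"name": "apply_moves", "arguments": {
  "moves": "1 0 0 0.015 0 0 0;1 0 0 0.015 0 0 0;1 0 0 0.015 0 0 0;1 0 0 0 0 0 0;1 0 0 0 0 0 0"
}}

```text
t: 6.88
eef_pos: [0.5161, 0.2286, 0.0193]
tool_rot: [-0.0, -0.695, 0.719, 0.0]
contact_force: [0.4, -0.3, 0.6]
gripper_width: 0.002
```

```bash
python3 f.py w5
```

```text
mount [[ 1.      0.      0.     -0.    ]
 [-0.      0.9626  0.271  -0.0683]
 [-0.     -0.271   0.9626 -0.1652]
 [ 0.      0.      0.      1.    ]] 309.70691628693146 319.4304534103206 198.0473457317028
[319.4629 234.4561] [299.4325 272.0472]
6.8833 [0.5161 0.2286 0.0193] [ 0.4053 -0.26    0.6352] [-0.0369 -0.0037  0.0295] [ -0.0034 -54.7392  -2.55   -18.7922   0.0129  -0.0061  -0.0042]
```

View pics/w5a.png

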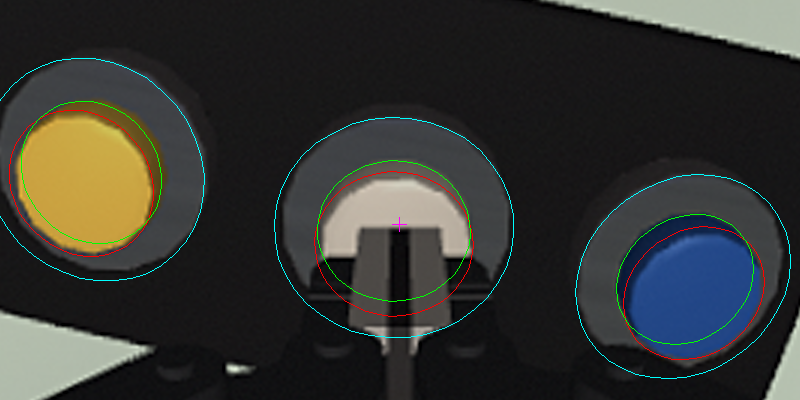

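View pics/w5b.png

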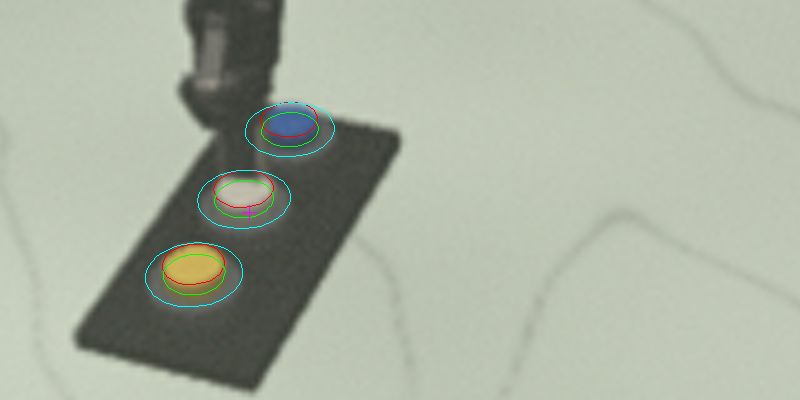

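Call:
{"name": "apply_moves", "arguments": {
  "moves": "1 0 -0.016 0.012 0 0 0;1 0 0 0.012 0 0 0;1 0 0 0 0 0 0;1 0 0 0 0 0 0"
}}

```text
t: 7.32
eef_pos: [0.5182, 0.2285, 0.0166]
tool_rot: [-0.0, -0.695, 0.719, 0.0]
contact_force: [0.4, -1.4, -0.2]
gripper_width: 0.002
```

Call:
{"name": "apply_moves", "arguments": {
  "moves": "1 0 0 0.012 0 0 0;1 0 0 0.012 0 0 0;1 0 0 0 0 0 0;1 0 0 0 0 0 0"
}}

```text
t: 7.65
eef_pos: [0.5181, 0.2286, 0.0137]
tool_rot: [-0.0, -0.695, 0.719, 0.0]
contact_force: [-0.2, -1.1, 0.2]
gripper_width: -0.002
```

Call:
{"name": "apply_moves", "arguments": {
  "moves": "1 0 0 0.012 0 0 0;1 0 0 0.012 0 0 0;1 0 0 0 0 0 0;1 0 0 0 0 0 0"
}}

```text
t: 7.98
eef_pos: [0.5183, 0.2286, 0.0109]
tool_rot: [0.0, -0.695, 0.719, -0.0]
contact_force: [0.2, 0.7, 1.0]
gripper_width: -0.0
```

```bash
python3 f.py w6; python3 -c "
from h import *
s=imaging.read_camera('side');save('w6c',s['image'],10,(270,220,330,280))"
```

```text
mount [[ 1.      0.      0.     -0.    ]
 [-0.      0.9626  0.271  -0.0683]
 [-0.     -0.271   0.9626 -0.1652]
 [ 0.      0.      0.      1.    ]] 309.70691628693146 319.4304534103206 198.0473457317028
[319.4626 234.4555] [298.7148 274.7629]
7.9833 [0.5183 0.2286 0.0109] [0.2134 0.7236 0.962 ] [-0.0005  0.0143 -0.033 ] [ -0.0209 -54.5412  -2.5016 -18.1622   0.0154  -0.0575  -0.0027]
```

View pics/w6a.png

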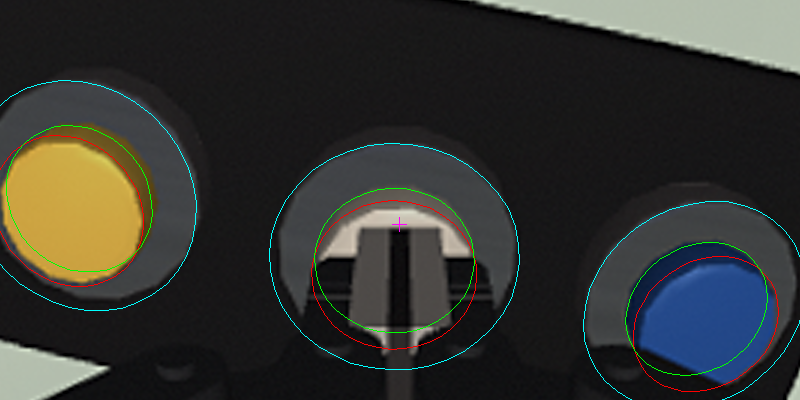

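View pics/w6c.png

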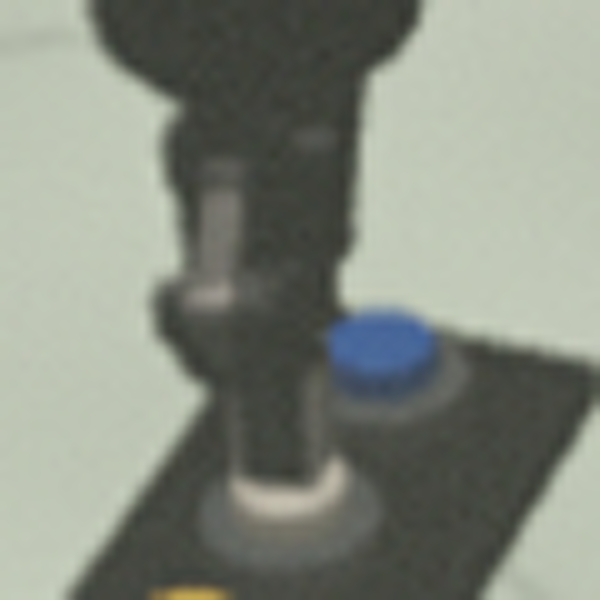

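The tip now sits on the white face (side-crop row 485), so it is about to touch. I'll press on in small steps.

Call:
{"name": "apply_moves", "arguments": {
  "moves": "1 0 0 0.012 0 0 0;1 0 0 0.012 0 0 0;1 0 0 0 0 0 0;1 0 0 0 0 0 0"
}}

```text
t: 8.47
eef_pos: [0.5183, 0.2287, 0.0081]
tool_rot: [0.0, -0.695, 0.719, -0.0]
contact_force: [0.2, 0.5, 3.0]
gripper_width: -0.002
```

Call:
{"name": "apply_moves", "arguments": {
  "moves": "1 0 0 0.012 0 0 0;1 0 0 0.012 0 0 0;1 0 0 0 0 0 0;1 0 0 0 0 0 0"
}}

```text
t: 8.8
eef_pos: [0.5183, 0.2287, 0.0052]
tool_rot: [0.0, -0.695, 0.719, -0.0]
contact_force: [-0.3, -1.0, 4.3]
gripper_width: -0.003
```

Call:
{"name": "apply_moves", "arguments": {
  "moves": "1 0 0 0.012 0 0 0;1 0 0 0 0 0 0;1 0 0 0 0 0 0;1 0 0 0 0 0 0"
}}

```text
t: 9.13
eef_pos: [0.5184, 0.2287, 0.0048]
tool_rot: [0.0, -0.695, 0.719, -0.0]
contact_force: [-3.7, -1.1, 14.7]
gripper_width: 0.001
```

White has bottomed out: the force jumped to 14.7 N at z=0.0048, after rising as a spring over about 6 mm. I'll release it and move to blue.

Call:
{"name": "apply_moves", "arguments": {
  "moves": "1 0 0 -0.12 0 0 0;1 0 0 -0.14 0 0 0;1 0 0 0 0 0 0;1 0.23 0.046 0 0 0 0;1 0.232 0.046 0 0 0 0;1 0 0 0 0 0 0;1 0 0 0 0 0 0"
}}

```text
t: 9.72
eef_pos: [0.5044, 0.1712, 0.034]
tool_rot: [-0.001, -0.694, 0.72, -0.0]
contact_force: [0.3, 0.2, 0.1]
gripper_width: -0.002
```

```bash
sed -i '/^print(.mount/d' f.py; python3 f.py w7;  python3 -c "
from h import *
s=imaging.read_camera('side');save('w7c',s['image'],10,(270,220,330,280))"
```

```text
[319.4622 234.4572] [307.8653 252.9683]
9.7167 [0.5044 0.1712 0.034 ] [0.2512 0.1879 0.1075] [ 0.0581 -0.0554 -0.0021] [  1.3971 -51.4263  -1.3904 -17.8509   0.1057   0.171    0.1023]
```

View pics/w7a.png

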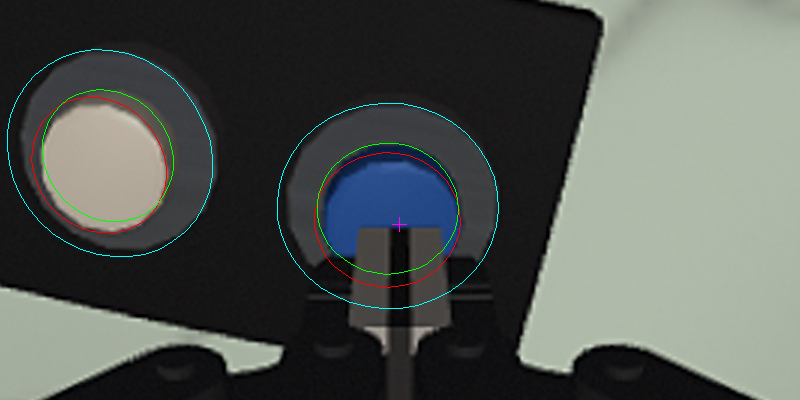

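View pics/w7c.png

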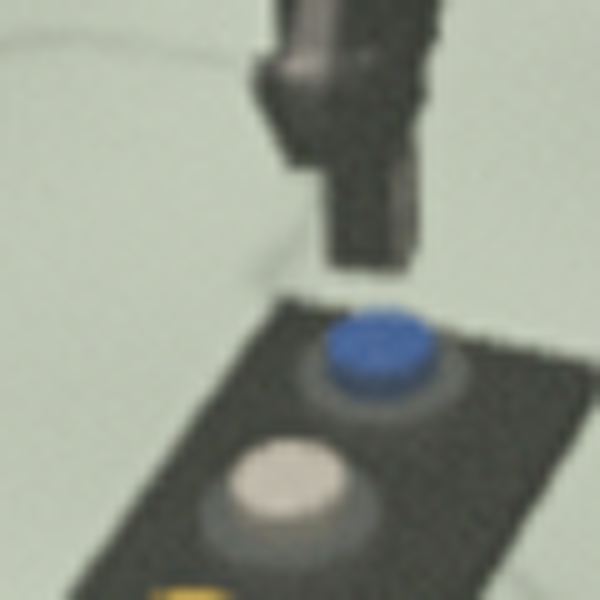

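White is back up and the tip is over blue. Now I press blue.

Call:
{"name": "apply_moves", "arguments": {
  "moves": "1 -0.019 -0.006 0.09 0 0 0;1 0 0 0.09 0 0 0;1 0 0 0.03 0 0 0;1 0 0 0.03 0 0 0;1 0 0 0 0 0 0;1 0 0 0 0 0 0"
}}

```text
t: 10.37
eef_pos: [0.5055, 0.1767, 0.0058]
tool_rot: [-0.0, -0.695, 0.719, 0.0]
contact_force: [-1.7, 1.8, 4.6]
gripper_width: -0.001
```

Call:
{"name": "apply_moves", "arguments": {
  "moves": "1 0 0 0.01 0 0 0;1 0 0 0 0 0 0;1 0 0 0 0 0 0"
}}

```text
t: 10.62
eef_pos: [0.5056, 0.1767, 0.005]
tool_rot: [0.0, -0.695, 0.719, 0.0]
contact_force: [-3.3, 3.1, 6.0]
gripper_width: 0.001
```

Call:
{"name": "apply_moves", "arguments": {
  "moves": "1 0 0 0.01 0 0 0;1 0 0 0 0 0 0;1 0 0 0 0 0 0"
}}

```text
t: 10.87
eef_pos: [0.5056, 0.1767, 0.0048]
tool_rot: [0.0, -0.695, 0.719, 0.0]
contact_force: [-6.5, 0.9, 17.1]
gripper_width: -0.0
```

```bash
python3 -c "
from h import *
s=imaging.read_camera('side');save('w8c',s['image'],10,(270,220,330,280))"
```

```text
(no output)
```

View pics/w8c.png

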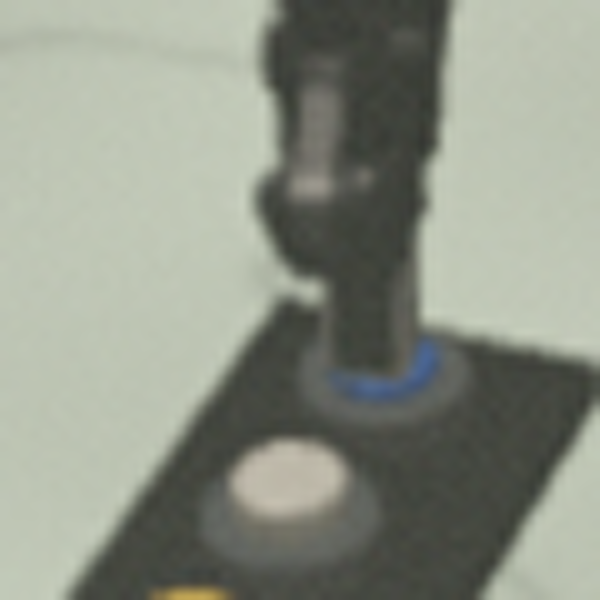

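Blue is fully down, flush with its housing, at 17 N. Next is yellow.

Call:
{"name": "apply_moves", "arguments": {
  "moves": "1 0 0 -0.13 0 0 0;1 0 0 -0.13 0 0 0;1 0 0 0 0 0 0;1 -0.307 -0.06 0 0 0 0;1 -0.307 -0.06 0 0 0 0;1 -0.308 -0.06 0 0 0 0;1 0 0 0 0 0 0;1 0 0 0 0 0 0;1 0 0 0 0 0 0;1 0 0 0 0 0 0"
}}

```text
t: 11.75
eef_pos: [0.5312, 0.2834, 0.0341]
tool_rot: [-0.001, -0.694, 0.72, -0.0]
contact_force: [-0.1, -0.6, 0.0]
gripper_width: -0.004
```

```bash
python3 f.py w9;  python3 -c "
from h import *
s=imaging.read_camera('side');save('w9c',s['image'],8,(255,230,345,300))"
```

```text
[319.4634 234.4567] [288.3591 281.7918]
11.75 [0.5312 0.2834 0.0341] [-0.1138 -0.6241  0.0253] [-0.0021  0.0093 -0.0029] [ -0.9756 -57.8582  -3.3993 -20.904   -0.0191  -0.0359   0.0002]
```

View pics/w9c.png

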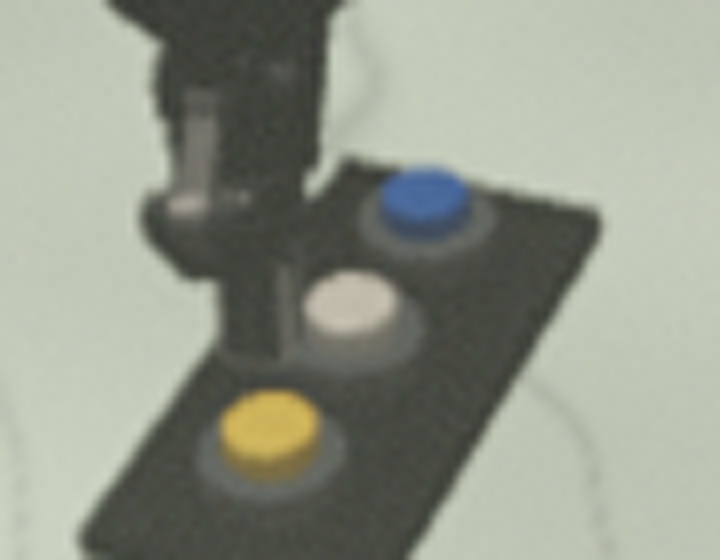

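Blue and white are both up. Now I press yellow.

Call:
{"name": "apply_moves", "arguments": {
  "moves": "1 -0.022 0 0.09 0 0 0;1 0 0 0.09 0 0 0;1 0 0 0.03 0 0 0;1 0 0 0.03 0 0 0;1 0 0 0.01 0 0 0;1 0 0 0 0 0 0;1 0 0 0 0 0 0"
}}

```text
t: 12.48
eef_pos: [0.531, 0.2878, 0.005]
tool_rot: [-0.001, -0.695, 0.719, -0.0]
contact_force: [-3.2, -1.2, 6.7]
gripper_width: -0.005
```

Call:
{"name": "apply_moves", "arguments": {
  "moves": "1 0 0 0.01 0 0 0;1 0 0 0 0 0 0;1 0 0 0 0 0 0"
}}

```text
t: 12.73
eef_pos: [0.531, 0.2879, 0.0048]
tool_rot: [-0.001, -0.695, 0.719, -0.0]
contact_force: [-5.8, -2.4, 15.3]
gripper_width: -0.001
```

Yellow has bottomed at 15 N. I'll release, rise, open the gripper and travel to above the caddy.

Call:
{"name": "apply_moves", "arguments": {
  "moves": "1 0 0 -0.15 0 0 0;1 0 0 -0.33 0 0 0;1 0 0 -0.33 0 0 0;1 0 0 -0.33 0 0 0;1 0 0 -0.33 0 0 0;1 0 0 -0.17 0 0 0;-1 0.327 0.0276 0 0 0 0;-1 0.327 0.0276 0 0 0 0;-1 0.327 0.0276 0 0 0 0;-1 0.327 0.0276 0 0 0 0;-1 0.327 0.0276 0 0 0 0;-1 0.327 0.0276 0 0 0 0"
}}

```text
t: 13.73
eef_pos: [0.5027, 0.0518, 0.2003]
tool_rot: [-0.0, -0.695, 0.719, 0.0]
contact_force: [0.4, 0.0, -0.2]
gripper_width: 0.846
```

Call:
{"name": "apply_moves", "arguments": {
  "moves": "-1 0.327 0.0276 0 0 0 0;-1 0.327 0.0276 0 0 0 0;-1 0.327 0.0276 0 0 0 0;-1 0.327 0.0276 0 0 0 0;-1 0.327 0.0276 0 0 0 0;-1 0.327 0.0276 0 0 0 0;-1 0.327 0.0276 0 0 0 0;-1 0 0 0 0 0 0;-1 0 0 0 0 0 0;-1 0 0 0 0 0 0;-1 0 0 0 0 0 0;-1 0 0 0 0 0 0"
}}

```text
t: 14.73
eef_pos: [0.471, -0.2183, 0.2004]
tool_rot: [0.0, -0.696, 0.718, 0.0]
contact_force: [0.3, -0.1, -0.1]
gripper_width: 0.999
```

```bash
cat > k.py <<'E'
from h import *
import sys
np.set_printoptions(precision=4,suppress=True)
o=bot.get_obs();w=imaging.read_camera('wrist');s=imaging.read_camera('side')
print(o['t'],o['eef_pos'],o['tool_rot'],o['contact_force'],o['torque'],o['gripper_width'])
W=w['image'].copy()
c=np.array([.470,-.221]);a=np.radians(-2.2);ax=np.array([np.cos(a),np.sin(a)]);ay=np.array([-ax[1],ax[0]])
for z in(.09,):
  q=[np.r_[c+ax*i*.042+ay*j*.006,z] for i,j in((1,1),(1,-1),(-1,-1),(-1,1))]
  cv2.polylines(W,[np.array([wproj(w,o,X) for X in q]).round().astype(int)],True,(255,0,0),1)
save(sys.argv[1]+'a',W);save(sys.argv[1]+'b',s['image'],5,(260,90,420,210))
E
python3 k.py c1
```

```text
14.7333 [ 0.471  -0.2183  0.2004] [ 0.0001 -0.6956  0.7184  0.0002] [ 0.3427 -0.1052 -0.1265] [ 0.0525  0.0011 -0.031 ] 0.9993229015785347
```

View pics/c1a.png

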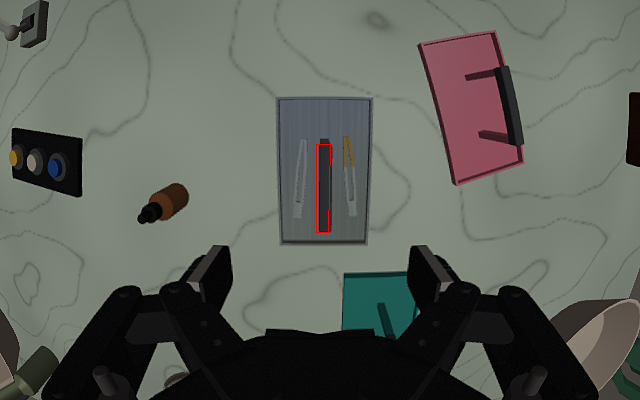

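View pics/c1b.png

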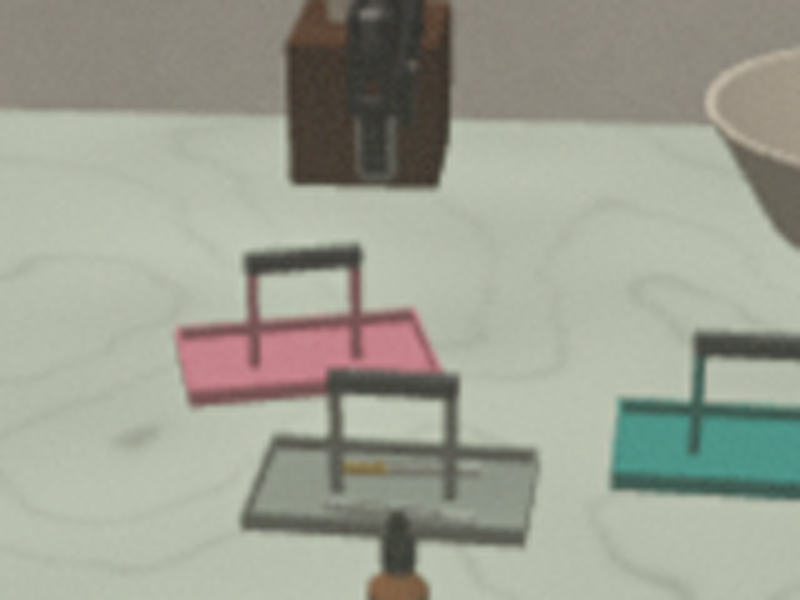

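The wrist overlay matches the steel caddy's bar (column 324, rows 144–233), with its tweezers alongside. I'm allowing for the measured tip offset of about 23 mm in the grasp height.

Call:
{"name": "apply_moves", "arguments": {
  "moves": "-1 0.022 0.007 0.3 0 0 0;-1 0 0 0.3 0 0 0;-1 0 0 0.3 0 0 0;-1 0 0 0.2 0 0 0;-1 0 0 0.1 0 0 0;-1 0 0 0 0 0 0;-1 0 0 0 0 0 0;-1 0 0 0 0 0 0"
}}

```text
t: 15.5
eef_pos: [0.4708, -0.2226, 0.0576]
tool_rot: [0.0, -0.695, 0.719, -0.001]
contact_force: [-0.0, -0.7, 0.5]
gripper_width: 1.002
```

```bash
python3 k.py c2
```

```text
15.5 [ 0.4708 -0.2226  0.0576] [ 0.0004 -0.6948  0.7192 -0.0008] [-0.0388 -0.703   0.5095] [ 0.0241 -0.03    0.0338] 1.0017571526428468
```

View pics/c2a.png

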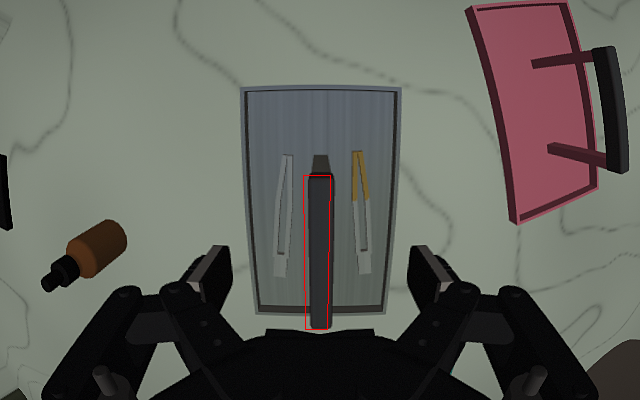

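View pics/c2b.png

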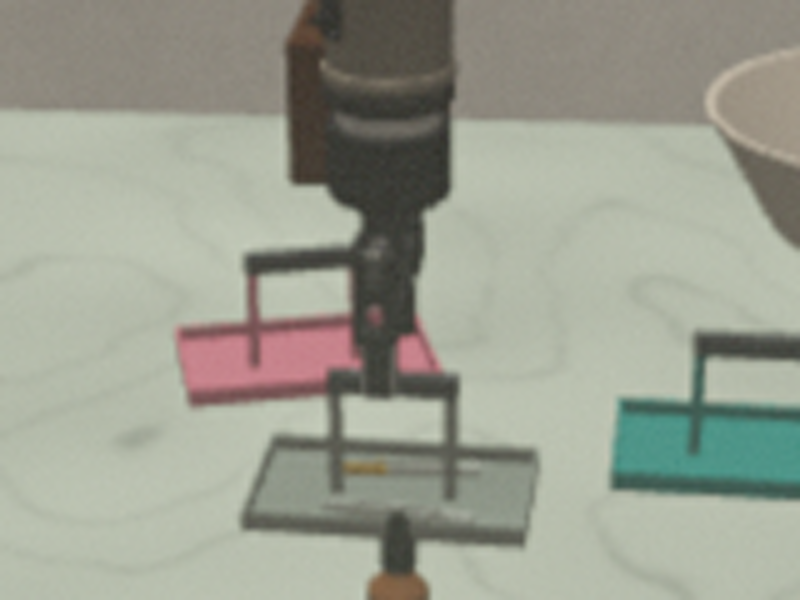

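The bar is centred between the pads (column 320) and the yaw matches. I'll lower to grasp height and close.

Call:
{"name": "apply_moves", "arguments": {
  "moves": "-1 0 0 0.065 0 0 0;-1 0 0 0.065 0 0 0;-1 0 0 0 0 0 0;-1 0 0 0 0 0 0;-1 0 0 0 0 0 0;-1 0 0 0 0 0 0"
}}

```text
t: 16.1
eef_pos: [0.4698, -0.2227, 0.041]
tool_rot: [0.0, -0.695, 0.719, -0.0]
contact_force: [0.0, -0.2, 0.2]
gripper_width: 0.999
```

```bash
python3 k.py c3
```

```text
16.1 [ 0.4698 -0.2227  0.041 ] [ 0.     -0.6946  0.7194 -0.0001] [ 0.0196 -0.2152  0.2301] [ 0.005  -0.0062 -0.0119] 0.998935624075539
```

View pics/c3a.png

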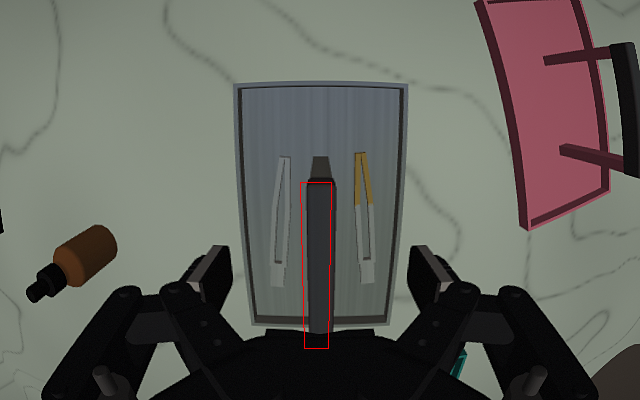

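View pics/c3b.png

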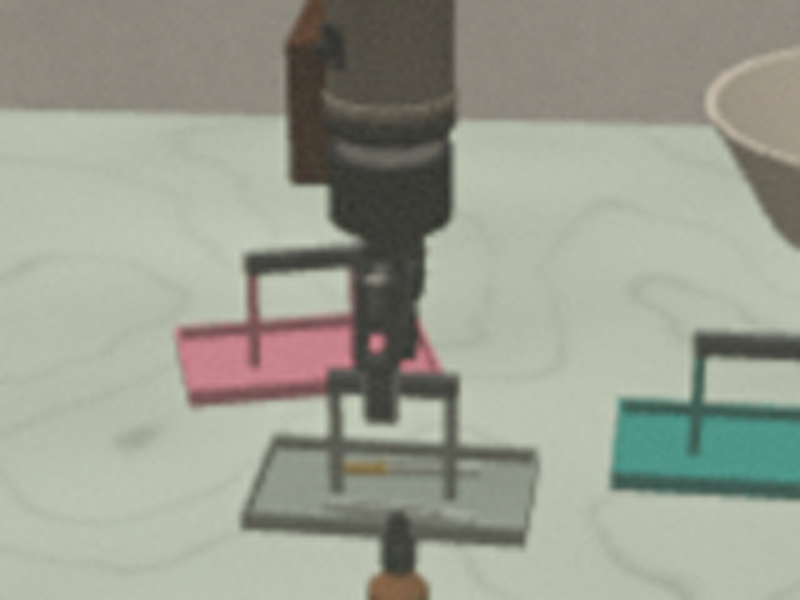

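Call:
{"name": "apply_moves", "arguments": {
  "moves": "0.3 0 0 0 0 0 0;0.5 0 0 0 0 0 0;0.6 0 0 0 0 0 0;0.7 0 0 0 0 0 0;1 0 0 0 0 0 0;1 0 0 0 0 0 0;1 0 0 0 0 0 0;1 0 0 0 0 0 0;1 0 0 0 0 0 0;1 0 0 0 0 0 0",
  "force": 70
}}

```text
t: 17.03
eef_pos: [0.4698, -0.2228, 0.041]
tool_rot: [-0.0, -0.695, 0.719, -0.0]
contact_force: [-0.3, -0.3, -1.4]
gripper_width: 0.125
```

```bash
python3 k.py c4
```

```text
17.0333 [ 0.4698 -0.2228  0.041 ] [-0.     -0.6945  0.7195 -0.0001] [-0.3396 -0.3483 -1.3923] [-0.1486 -0.0683 -0.0307] 0.125389210544662
```

View pics/c4a.png

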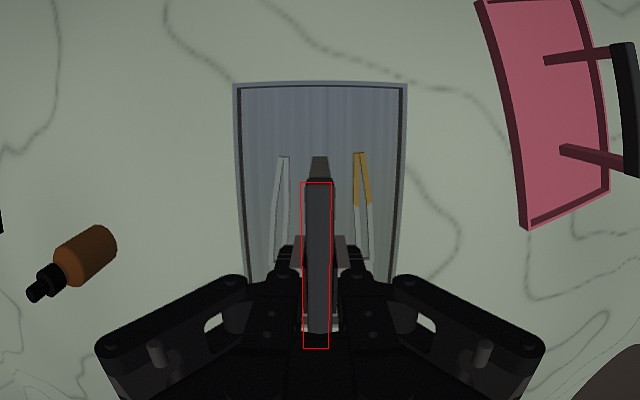

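View pics/c4b.png

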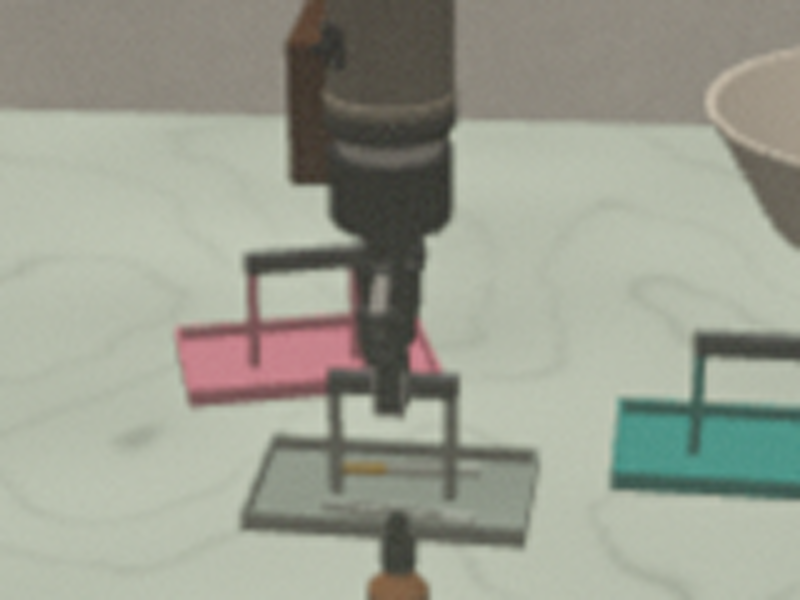

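The bar is gripped: opening about 11 mm, centred at side-crop column 391 against a bar centre of 393. I'll lift gently.

Call:
{"name": "apply_moves", "arguments": {
  "moves": "1 0 0 -0.01 0 0 0;1 0 0 -0.02 0 0 0;1 0 0 -0.03 0 0 0;1 0 0 -0.04 0 0 0;1 0 0 -0.04 0 0 0;1 0 0 -0.03 0 0 0;1 0 0 -0.02 0 0 0;1 0 0 -0.01 0 0 0;1 0 0 0 0 0 0"
}}

```text
t: 17.88
eef_pos: [0.4699, -0.2227, 0.0653]
tool_rot: [0.0, -0.695, 0.719, -0.0]
contact_force: [-0.3, 0.2, -4.5]
gripper_width: 0.128
```

```bash
python3 k.py c5
```

```text
17.8833 [ 0.4699 -0.2227  0.0653] [ 0.0001 -0.6946  0.7194 -0.0003] [-0.331   0.1684 -4.5263] [ 0.0833 -0.0496  0.0093] 0.1279422757738057
```

View pics/c5b.png

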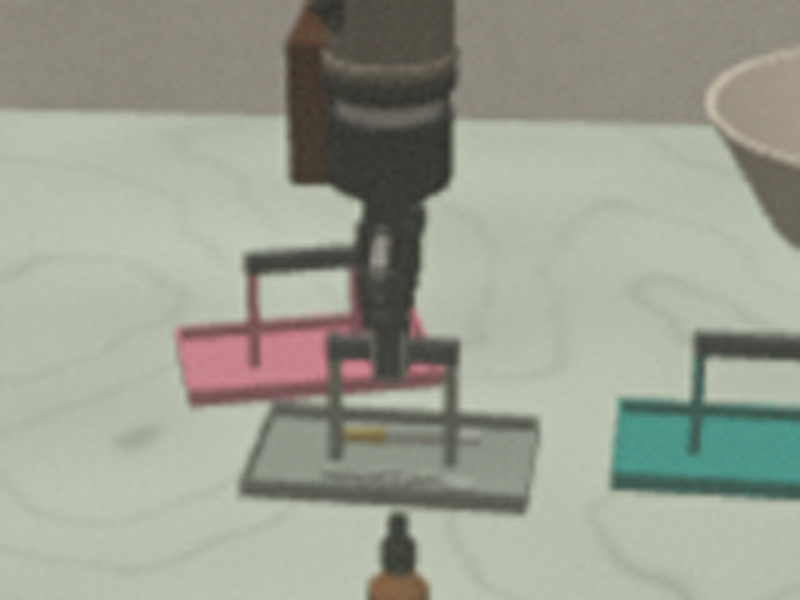

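It lifts level, with 4.5 N of weight. I'll continue to 15 cm.

Call:
{"name": "apply_moves", "arguments": {
  "moves": "1 0 0 -0.03 0 0 0;1 0 0 -0.06 0 0 0;1 0 0 -0.1 0 0 0;1 0 0 -0.12 0 0 0;1 0 0 -0.13 0 0 0;1 0 0 -0.13 0 0 0;1 0 0 -0.13 0 0 0;1 0 0 -0.12 0 0 0;1 0 0 -0.1 0 0 0;1 0 0 -0.08 0 0 0;1 0 0 -0.04 0 0 0;1 0 0 -0.01 0 0 0"
}}

```text
t: 18.98
eef_pos: [0.4702, -0.2228, 0.192]
tool_rot: [0.0, -0.695, 0.719, -0.001]
contact_force: [-0.6, -1.2, -5.1]
gripper_width: 0.126
```

Call:
{"name": "apply_moves", "arguments": {
  "moves": "1 0 0 0 0 0 0;1 0 0 0 0 0 0;1 0 0 0 0 0 0;1 0 0 0 0 0 0;1 0 0 0 0 0 0;1 0 0 0 0 0 0"
}}

```text
t: 19.48
eef_pos: [0.4696, -0.2225, 0.1906]
tool_rot: [-0.0, -0.695, 0.719, 0.0]
contact_force: [-0.3, 0.3, -4.8]
gripper_width: 0.128
```

```bash
python3 k.py c6; python3 -c "
from h import *
s=imaging.read_camera('side');save('c6c',s['image'],1.25)"
```

```text
19.4833 [ 0.4696 -0.2225  0.1906] [-0.0001 -0.6946  0.7194  0.0003] [-0.3069  0.2994 -4.7901] [ 0.019  -0.0326  0.0341] 0.12822058180023793
```

View pics/c6a.png

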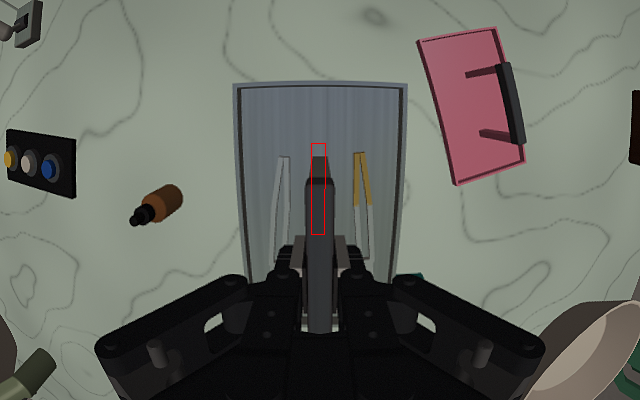

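View pics/c6b.png

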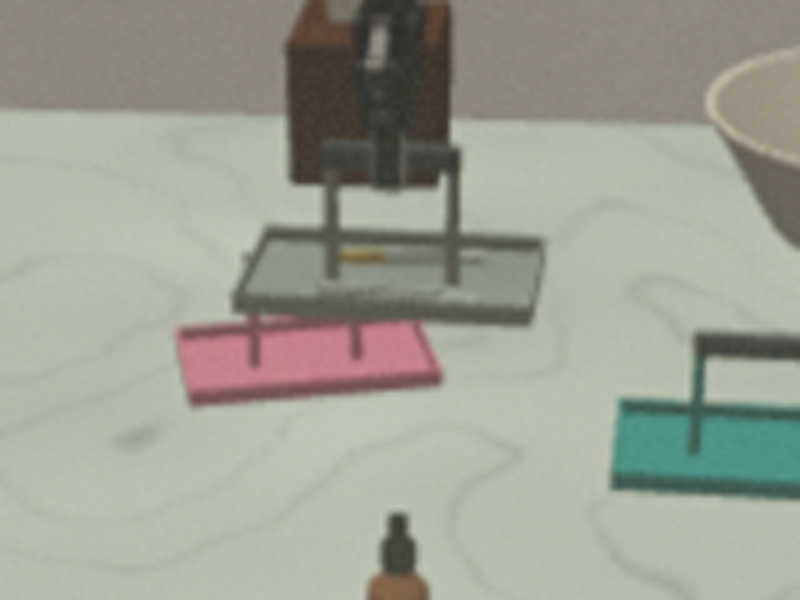

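View pics/c6c.png

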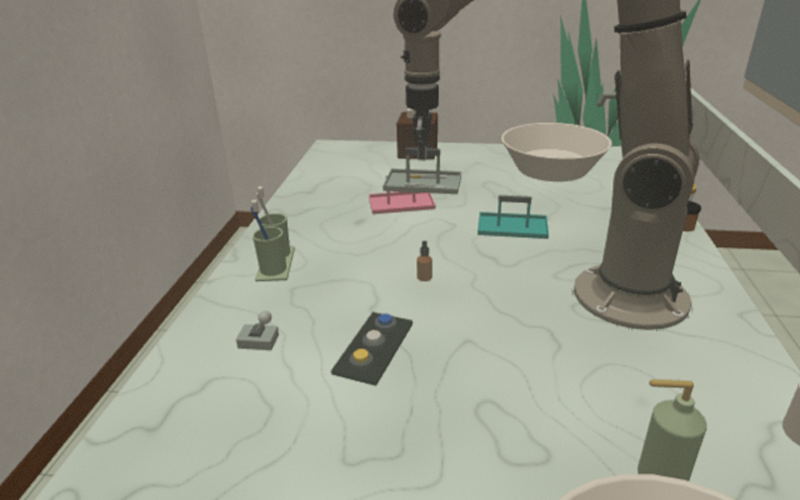

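The caddy hangs level: the wrist view of tray and tweezers is unchanged from before the lift, and the lift is 149.6 mm. All three buttons are up and the bystanders are in place. I'm handing in.

```bash
python3 -c "
from station import bot
print(bot.hand_in()); o=bot.get_obs(); print(o['t'],o['eef_pos'],o['gripper_width'],o['contact_force'])"
```

```text
the job is handed in; nothing more can be done
None
the job is handed in; nothing more can be done
```

I pressed white, blue and yellow in that order, then lifted the steel caddy by its bar. I handed the job in at about 19.5 s, still holding the caddy; no verdict was reported.

- **Buttons:** Each one reached its stop, where the force jumped to 15–17 N against about 5 N for the spring. White and blue were seen back up before the next press, and yellow was up in the final picture.
- **Caddy:** It was raised 149.6 mm at 70 N grip, about 4.8 N on the wrist. In the last wrist picture the tray looked level, with both tweezers lying in it as before the lift.
- **Bystanders:** The toothbrush stand, dropper bottle and toggle switch looked undisturbed in the last pictures, as did the pink and turquoise caddies.
- **Disagreement:** The real fingertips sit about 23 mm short of the reported tool point. My first press, aimed at the reported height, never touched the white button. I found the offset in the side view, came down in small force-checked steps, and allowed for it in the other presses and the grasp.

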